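# Clear the light bench and hold a resin test cell in the beam

## Task

Pick up the pusher and sweep the four resin offcuts along the light bench into the scrap trough at its end, without touching them with the hand, then stand the pusher upright back on the table. Next pick up the clear resin test cell, gripping it by its two broad frosted faces only, and finish while holding it still and upright, clear of the platform and midway between lamp and screen, so that the beam passes squarely through its polished end faces in its lower, flaked part. Do not let go of the cell at the end, and leave the jar, dropper bottle and paper cup where they are.

Things in the scene. Friction and masses are not known exactly. Their poses are not given: they have to be found in the camera images.
- bench: fixed light bench; origin at table height under the middle of the beam. Dark steel platform, top at 45 mm, from y = -110 to +70 mm. Along its y runs a lane 104 mm wide between 10 mm side rails with tops at 65 mm, open at both ends. White lamp box (x 52 to 107 mm) and white screen holder (x -77 to -52 mm), both y -32 to 32 mm, tops at 110 mm, face each other across the lane
- lane_start (a point): middle of the lane's open -y end, on the platform's top edge (bench x = 0, y = -110 mm, 45 mm above the table); axes as the bench
- lane_end (a point): middle of the lane's +y end, on the platform's top edge, where it drops into the scrap trough (bench x = 0, y = 70 mm, 45 mm above the table); axes as the bench
- beam (a point): middle of the light beam, midway between lamp and screen, on the bench at x = 0, y = 0, 79 mm above the table (34 mm above the platform); its axes are the bench's, the beam runs along x and is 8 mm thick
- trough (a point): centre of the inner floor of the scrap trough that joins the platform's +y end (the trough is fixed to the bench and has its axes; this point is 122.5 mm from the beam along +y, 5 mm above the table); inside 114 x 105 mm (x, y), walls 5 mm thick with tops 40 mm above the table, so 5 mm lower than the platform
- pusher: loose T-shaped pusher, 130 g nominal, standing on the table: black rubber foot 28 x 84 x 22 mm (x, y, z) with an upright square wooden handle 22 x 22 mm on its middle, from 22 to 108 mm above the foot's underside; origin at the centre of the underside, z up the handle, y along the foot's 84 mm
- cell: loose clear resin block 36 x 24 x 70 mm (x, y, z), 65 g, standing on end on the table; origin at the centre of its underside, z up. Its narrower upright faces (+x, -x; 24 mm wide) are polished and clear; its broad ones (+y, -y; 36 mm wide, 24 mm apart) are frosted white 2 mm plates that stop 1.5 mm short of the polished faces. Copper flakes are cast in its lower half
- cell_window (a point): point on the cell's centre line, 22 mm above its underside, amid the flakes: where the beam should pass (axes as the cell)
- offcut1: loose white resin offcut, block 24 x 18 x 16 mm, 14 g, starts on the platform's lane; origin at the centre of its underside
- offcut2: loose white resin offcut, six-sided, 22 mm across, 18 mm high, 14 g, starts on the platform's lane; origin at the centre of its underside
- offcut3: loose white resin offcut, block 20 x 20 x 22 mm, 14 g, starts on the platform's lane; origin at the centre of its underside
- offcut4: loose white resin offcut, blunt eight-sided cone 24 mm across its foot, 17 mm high, 14 g, starts on the platform's lane; origin at the centre of its underside
- jar: bystander: glass jar with a steel lid, 48 mm across, 75 mm high; origin under its centre
- dropper: bystander: white dropper bottle with a black cap, 28 mm across, 75 mm high; origin under its centre
- cup: bystander: empty paper cup, 70 mm across the rim, 70 mm high; origin under its centre
Not all that is in view belongs to the job. What is shaped like the cell but blue, purple or yellow is not meant.

How it is judged:
By the outcome, as a careful person would: the job done as asked, in the order asked, and still so for the second after the job is handed in, while the arm keeps its last pose, push and grip.
It also fails if it takes over 56 s, if anything falls off the work surface, if the arm or the gripper's body presses on something with over 40 N, if the wrist force passes 120 N, or if a joint passes its speed limit or range.

## Robot

A 6-joint arm with a two-finger parallel gripper is mounted at the origin on the work surface. World frame = base frame: x ahead of the robot, y to its left, z up, the work surface at z = 0. Lengths are in m, angles in rad, forces in N, time in s.
With the tool pointing down it reaches from about 0.375 to 0.9 m from the base axis. Payload 3.1 kg.
Tool frame: the origin (TCP) lies at the very end of the fingers, on their centre line; the grasp point (between the pads) lies 19 mm behind it; z points along the fingers, x is the direction in which the jaws open and shut, and the axes are right-handed (so a half turn about z gives the same grasp; the last joint's range is limited). The gripper opens to 87 mm and grips with 3 to 60 N. Pads are 19 mm wide; open, the fingers measure 117 mm over their backs; the gripper's body (75 mm by 190 mm) begins 51 mm behind the grasp point.
Start: joints at [1.03, 0.527, 1.433, -0, 1.181, -0.178], TCP at [0.222, 0.584, 0.223] pointing down, gripper open.
Joint ranges: [-3.08, 3.08], [-0.75, 2.2], [0.22, 2.44], [-1.43, 4.57], [0, 2.65], [-2.85, 2.85]. Speed limits (rad/s): [2.79, 2.79, 3.14, 3.14, 3.14, 3.14].

## Interface

Orientations are given as a unit quaternion [w, x, y, z].
In Python, from workcell import telemetry, eyes, workorder gives the robot as it stands.
- The arm moves only by the tool play_rows, never from a script. Its argument "moves" is a list that holds one entry, the list of rows, each a list of 7 numbers: the shift along the world's x, y, z in m, then the turn, a rotation vector about the world's x, y, z in degrees, then the finger opening in m, from 0 to 0.087. In form: [[[tx, ty, tz, wx, wy, wz, gripper], ...]]. A call has 1 to 10 rows; each row is the pose to reach, as a shift and turn from the pose commanded when the call began; what a row does not reach only later rows make up. A row lasts 1/12 s, in which the tool goes at most 41.7 mm and 7.16 degrees, less where a joint would pass 70% of its speed; a pose out of reach is approached as far as the arm can. A call with a gripper value outside its range is refused whole. The fingers move at their own pace and stop on an object; "squeeze" is the grip in N (left out, the last holds). Time passes only in rows, so rows that repeat a pose let the fingers close. It gives the time, the measured TCP pose, the force and the opening at its end, in the units of the state.
- telemetry.state(): the state, without advancing time (a new reading comes with each control period).
- eyes.get_image(name): name is "side" or "top"; returns the picture (400x640x3 uint8, red, green, blue); there is no depth.
- eyes.get_calibration(name): a dict with "camera_matrix" (3x3 intrinsics, pixels), "D" ([k1, k2, p1, p2, k3] as OpenCV has them; the pictures are not rectified), "cam_to_world" (4x4, takes a point from camera to world coordinates). Camera axes: x right, y up, looking along -z (the intrinsics and any distortion apply to the point x, -y, -z); pixel columns grow to the right and rows downward; lengths in m; the calibration is good to about 2 mm. A picture is of the moment at which its call begins. get_calibration takes no time and is no camera call.
- workorder.sign_off(): hands the job in, once; it reports no verdict.
The state is a dict: "clock": time; "joint_pos": joint angles; "dq": joint speeds; "joint_torque": joint torques, N m; "position": TCP position; "ee_rot": TCP orientation; "contact_force": force on the tool from outside, world axes, zero at the start; "moment": the same for the moment, N m; "finger_gap": finger opening in m.
Only numpy, scipy, OpenCV 4.12 (cv2) and the standard library are available. Lean on these libraries where they do the work, as an engineer would, in place of code of your own. Each camera call takes 0.05 s, during which the arm holds its last target. There are 200 camera calls.

## Working session

There is one attempt and no reset: what is moved stays moved. The work goes in short steps, Python scripts to look and compute and a tool call to move; the robot and the scene stay as the last step left them, time stands still between calls to the robot, and variables do not carry over. Pictures are saved under pics/ and viewed, about 8 in all and at most 12, crops included, and the job is handed in when it is done.

Besides the shell and the picture viewer there is one more tool, called after "Call:" as name([rows], argument=value, ...), one row to a line, values as JSON. play_rows: Moves the arm, as the interface text tells. Its arguments: {"type":"object","properties":{"moves":{"type":"array"},"squeeze":{"type":"number"}},"required":["moves"]}

```bash
ls; mkdir -p pics
cat > h.py <<'E'
import numpy as np, cv2
from workcell import telemetry, eyes, workorder
def cal(n):
    c=eyes.get_calibration(n); return np.array(c["camera_matrix"],float),np.array(c["D"],float),np.array(c["cam_to_world"],float)
def ray(n,uv):
    K,D,T=cal(n); p=cv2.undistortPoints(np.array([[uv]],float),K,D)[0,0]
    d=T[:3,:3]@np.array([p[0],-p[1],-1]); return T[:3,3],d
def at_z(n,uv,z):
    o,d=ray(n,uv); return o+d*(z-o[2])/d[2]
def tri(uvt,uvs):
    o1,d1=ray("top",uvt);o2,d2=ray("side",uvs)
    s=np.linalg.lstsq(np.c_[d1,-d2],o2-o1,rcond=None)[0]
    a,b=o1+s[0]*d1,o2+s[1]*d2; return (a+b)/2,np.linalg.norm(a-b)
def proj(n,P):
    K,D,T=cal(n); Q=(np.atleast_2d(P)-T[:3,3])@T[:3,:3]; Q=Q*[1,-1,-1]
    return cv2.projectPoints(Q,np.zeros(3),np.zeros(3),K,D)[0][:,0]
def snap(n,f,crop=None,s=1):
    im=eyes.get_image(n)[:,:,::-1].copy(); cv2.imwrite("pics/raw_"+f,im)
    if crop: x0,y0,x1,y1=crop; im=im[y0:y1,x0:x1]
    cv2.imwrite("pics/"+f,cv2.resize(im,None,fx=s,fy=s,interpolation=cv2.INTER_CUBIC))
E
python3 - <<'E'
from h import *
for n in("top","side"):
    snap(n,n+"0.png",s=1.25); print(n,*cal(n))
print(telemetry.state())
E
```

```text
pics
top [[495.00244967   0.         327.691874  ]
 [  0.         495.00244967 199.192792  ]
 [  0.           0.           1.        ]] [0.0333585 0.        0.        0.        0.       ] [[-0.01400447  0.9874921  -0.15704528  0.41256468]
 [-0.99989108 -0.01456226 -0.00240172  0.02629627]
 [-0.00465862  0.15699454  0.98758848  1.28855034]
 [ 0.          0.          0.          1.        ]]
side [[407.18372735   0.         319.46970978]
 [  0.         407.18372735 197.5716997 ]
 [  0.           0.           1.        ]] [0.02044021 0.         0.         0.         0.        ] [[ 0.71907782  0.49108462 -0.491694    0.13016975]
 [-0.69492173  0.50478566 -0.51212814 -0.47672896]
 [-0.00329817  0.70994883  0.70424554  0.74840796]
 [ 0.          0.          0.          1.        ]]
{'clock': 0.1, 'joint_pos': array([ 1.02948582e+00,  5.28377492e-01,  1.43375256e+00, -3.76505058e-05,
        1.18140398e+00, -1.78519448e-01]), 'dq': array([ 0.00108136, -0.00149584, -0.00340191, -0.0002457 ,  0.00248656,
       -0.00091385]), 'joint_torque': array([ 5.59647615e-04, -4.40984881e+01, -1.77151161e+01,  6.35221833e-02,
        5.33227343e-02, -3.61978505e-05]), 'position': array([0.22145628, 0.58375422, 0.22167373]), 'ee_rot': array([ 4.16518154e-04,  8.23064496e-01,  5.67947087e-01, -8.76953381e-04]), 'contact_force': array([-0.41017875,  0.31621613, -0.30028071]), 'moment': array([-0.01387291,  0.02533971, -0.02563559]), 'finger_gap': 0.08697356663626338}
```

View pics/top0.png

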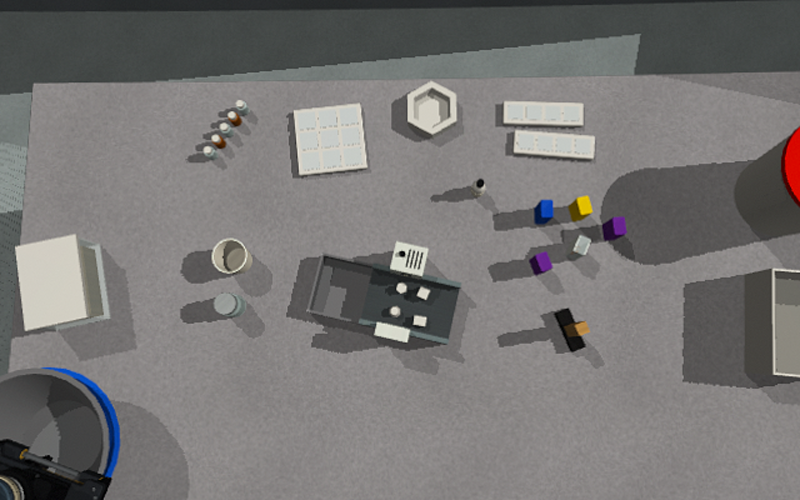

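View pics/side0.png

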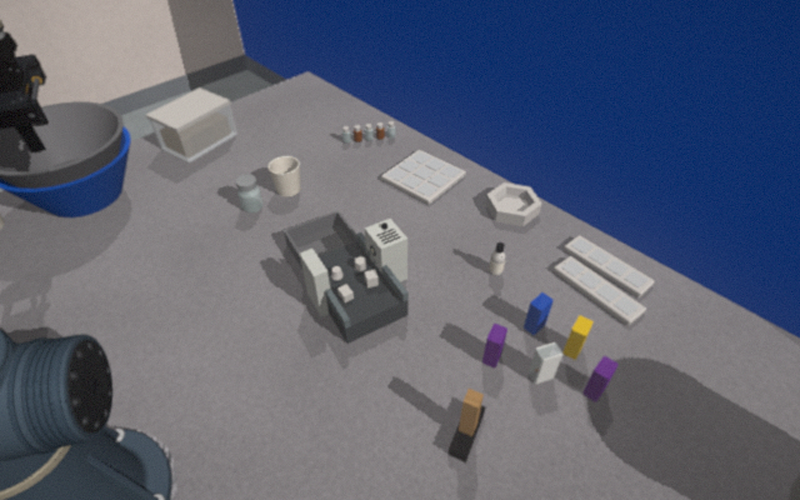

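The top view (pixels in the 1.25x picture) shows these: bench at about (385,300) with the trough to its left and four white offcuts, pusher (572,330), jar (228,304), cup (231,257), dropper (480,186). Five blocks could be the cell: blue (544,210), yellow (582,208), purple (615,228), purple (541,262) and clear/white (581,245). Only the last is clear with frosted faces, so I take that one and confirm it in a crop.

Run:
```python
import cv2,numpy as np
t=cv2.imread("pics/raw_top0.png");s=cv2.imread("pics/raw_side0.png")
f=lambda i,x0,y0,x1,y1,w,h:cv2.resize(i[y0:y1,x0:x1],(w,h),interpolation=cv2.INTER_CUBIC)
# scale 4 crops 100x75 px
a=f(t,240,185,380,285,420,300); b=f(t,410,155,510,230,400,300); b=b[:,:380]
c=f(s,220,165,340,275,420,300)[:, :]; d=f(s,350,230,500,380,300,300)
out=np.zeros((600,800,3),np.uint8); out[:300,:420]=a; out[:300,420:]=b; out[300:,:420]=c; out[300:,420:720]=d
cv2.imwrite("pics/crop1.png",out)
d=f(s,385,255,465,315,800,600)
d[:]=d
u=f(t,430,180,490,290,327,600)
out=np.zeros((600,800,3),np.uint8); out[:,:327]=u; out[:,330:]=f(s,350,255,480,421 if False else 400,470,600)
cv2.imwrite("pics/crop2.png",out)
```

```text
(no output)
```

View pics/crop1.png

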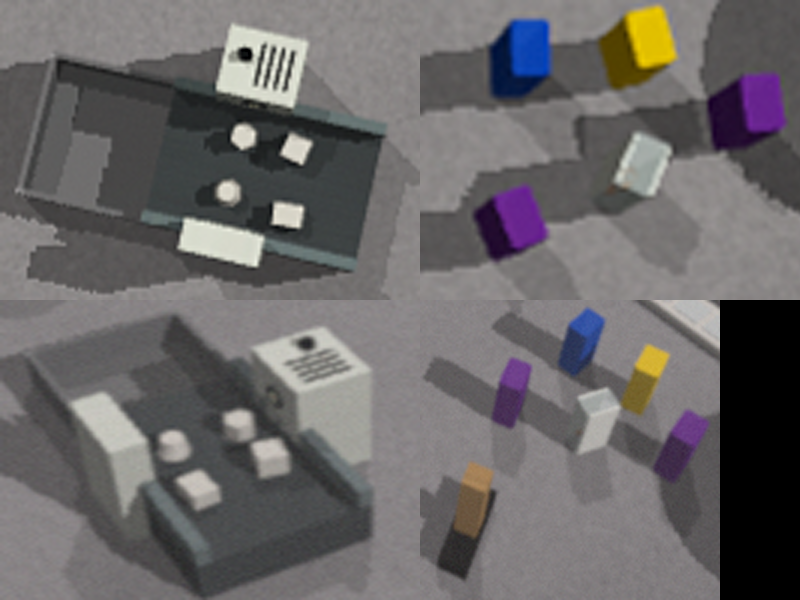

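View pics/crop2.png

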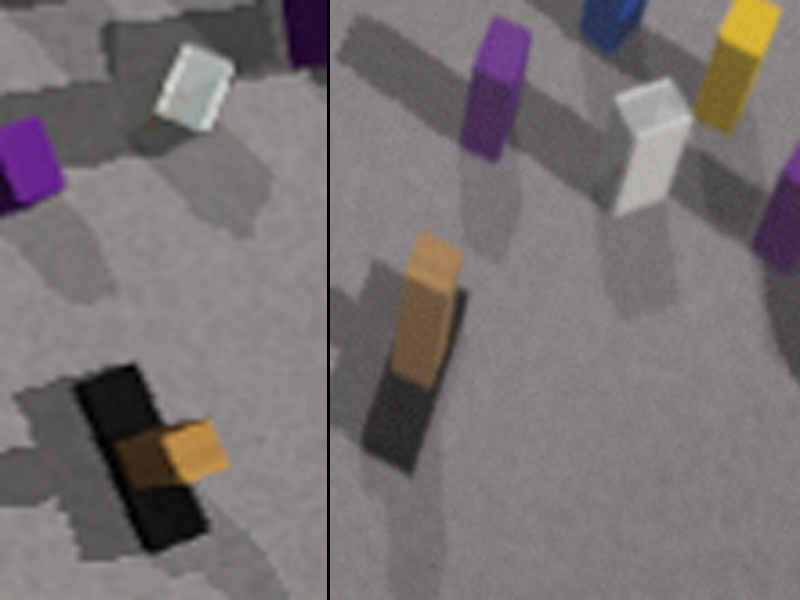

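crop2 confirms the clear block with frosted long sides and copper flakes at the top-view crop (195,90); the pusher's handle top is at (195,452). I now fit the poses.

```bash
cat > fit.py <<'E'
from h import *
from scipy.optimize import least_squares
A=lambda p:(240+p[0]/3,185+p[1]/3); C=lambda p:(220+p[0]/3.5,165+(p[1]-300)/2.727)
U=lambda p:(430+p[0]/5.45,180+p[1]/5.45); V=lambda p:(350+(p[0]-330)/3.615,255+p[1]/4.138)
def fit(obs,g):  # obs: (cam, uv, local mm)
    L=np.array([o[2] for o in obs])/1e3
    def world(p,L):
        c,s=np.cos(p[2]),np.sin(p[2]); return np.c_[p[0]+c*L[:,0]-s*L[:,1],p[1]+s*L[:,0]+c*L[:,1],L[:,2]+p[3]]
    def r(p):
        W=world(p,L); return np.concatenate([proj(o[0],w)[0]-o[1] for o,w in zip(obs,W)])
    s=least_squares(r,g,loss="soft_l1"); print(np.round(s.x,4),"yaw",np.degrees(s.x[2]).round(1)); print(np.round(s.fun.reshape(-1,2),1).tolist()); return s.x
t,s="top","side"
if __name__=="__main__":
    o=[(t,A(a),b) for a,b in [((228,24),(107,32,110)),((308,40),(107,-32,110)),((297,106),(52,-32,110)),((217,92),(52,32,110)),((185,220),(-52,32,110)),((263,237),(-52,-32,110)),((260,267),(-77,-32,110)),((179,246),(-77,32,110)),((53,54),(62,180,40)),((17,191),(-62,180,40)),((385,123),(62,-110,65)),((355,270),(-62,-110,65))]]
    o+=[(s,C(a),b) for a,b in [((250,348),(52,32,110)),((322,327),(107,32,110)),((372,370),(107,-32,110)),((70,402),(-77,32,110)),((178,315),(62,180,40)),((28,352),(-62,180,40))]]
    b=fit(o,[.4,0,-.2,0])
    o=[(t,U(a),m) for a,m in [((163,432),(-11,11,108)),((212,421),(11,11,108)),((229,467),(11,-11,108)),((182,483),(-11,-11,108)),((137,364),(14,42,22)),((208,528),(14,-42,22)),((150,552),(-14,-42,11))]]
    # local guess: foot long axis; y axis toward image up = +x world => yaw ~ -70deg
    o+=[(s,V(a),m) for a,m in [((422,232),(-11,11,108)),((462,250),(11,11,108)),((467,292),(14,42,22)),((363,442),(-14,-42,22)),((412,473),(14,-42,0))]]
    p=fit(o,[.3,-.3,-1.2,0])
    Bc=lambda q:(410+(q[0]-420)/4,155+q[1]/4)
    o=[(t,Bc(a),m) for a,m in [((643,133),(18,12,70)),((671,148),(18,-12,70)),((655,196),(-18,-12,70))]]
    o+=[(s,V(a),m) for a,m in [((615,97),(-18,12,70)),((672,80),(18,12,70)),((690,124),(18,-12,70)),((634,141),(-18,-12,70)),((616,215),(-18,-12,0)),((667,198),(18,-12,0))]]
    c=fit(o,[.4,-.34,-.4,0])
    R=lambda a:np.array([[np.cos(a),-np.sin(a)],[np.sin(a),np.cos(a)]])
    for n,uv,h in (("start",(0,-110),0),("end",(0,70),0),("back",(0,-160),0)):
        w=b[:2]+R(b[2])@np.array(uv)/1e3; print(n,w.round(4),np.linalg.norm(w).round(3))
    for uv in ((243,134),(296,147),(228,190),(288,214)):
        w=at_z(t,A(uv),.061+b[3]); print("offcut",(R(b[2]).T@(w[:2]-b[:2])).round(4))
    # overlay
    def box(p,x,y,z): return [np.r_[p[:2]+R(p[2])@np.array([i,j])/1e3,p[3]+k/1e3] for k in z for i,j in((x[0],y[0]),(x[1],y[0]),(x[1],y[1]),(x[0],y[1]))]
    B=[(b,(-62,62),(-110,70),(0,45)),(b,(52,107),(-32,32),(0,110)),(b,(-77,-52),(-32,32),(0,110)),(b,(-62,62),(70,180),(0,40)),(p,(-14,14),(-42,42),(0,22)),(p,(-11,11),(-11,11),(22,108)),(c,(-18,18),(-12,12),(0,70))]
    ims=[]
    for n,(x0,y0,x1,y1) in ((t,(235,175,501,291)),(s,(220,160,480,400))):
        im=cv2.imread(f"pics/raw_{n}0.png"); k=3 if n==t else 2; im=cv2.resize(im,None,fx=k,fy=k,interpolation=cv2.INTER_CUBIC)
        for q in B:
            P=np.round((proj(n,np.array(box(*q)))+.5)*k-.5).astype(int)
            for i,j in [(0,1),(1,2),(2,3),(3,0),(4,5),(5,6),(6,7),(7,4),(0,4),(1,5),(2,6),(3,7)]: cv2.line(im,tuple(map(int,P[i])),tuple(map(int,P[j])),(0,255,0),1)
        ims.append(im[y0*k:y1*k,x0*k:x1*k] )
    ims[1]=cv2.resize(ims[1],(270,249)) if False else ims[1]
    cv2.imwrite("pics/ovt.png",ims[0]); cv2.imwrite("pics/ovs.png",ims[1])
    np.savez("poses.npz",b=b,p=p,c=c)
    print([i.shape for i in ims])
E
python3 fit.py; python3 -c "
import cv2,numpy as np
a=cv2.imread('pics/ovt.png');b=cv2.imread('pics/ovs.png')[200:452]
o=np.zeros((600,800,3),np.uint8);o[:348,:798]=a;o[348:,:520]=b;cv2.imwrite('pics/ov.png',o)"
```

```text
[ 0.5047  0.0486 -0.2406  0.    ] yaw -13.8
[[1.3, -0.3], [0.4, 0.2], [-1.0, 0.3], [-0.3, -1.0], [0.3, -1.1], [0.6, -0.7], [-0.8, -0.2], [-0.2, 0.6], [-0.2, -1.5], [-0.4, 0.3], [1.0, -0.2], [0.3, 0.2], [0.0, 0.3], [0.2, -0.0], [-0.2, 0.4], [-0.8, 0.7], [-0.4, -2.1], [-1.6, 0.4]]
[ 0.4442 -0.2941 -1.198   0.0019] yaw -68.6
[[-0.1, 0.7], [-0.6, -0.8], [0.3, -0.5], [0.3, 0.1], [-0.3, -0.7], [0.7, 0.3], [0.0, 0.1], [-0.9, -0.2], [0.2, 0.3], [0.3, 0.1], [-0.2, -2.6], [-0.0, 1.5]]
[ 0.6082 -0.3149 -0.467   0.0034] yaw -26.8
[[-0.8, -0.5], [1.2, -0.1], [-0.7, 0.8], [-0.5, 0.3], [0.2, -0.2], [1.5, -0.9], [0.2, -0.2], [-1.4, 0.9], [0.3, 0.4]]
start [ 0.4785 -0.0583] 0.482
end [0.5214 0.1166] 0.534
back [ 0.4666 -0.1068] 0.479
offcut [0.0262 0.0048]
offcut [ 0.0255 -0.0404]
offcut [-0.0217  0.0063]
offcut [-0.0297 -0.0462]
[(348, 798, 3), (480, 520, 3)]
```

View pics/ov.png

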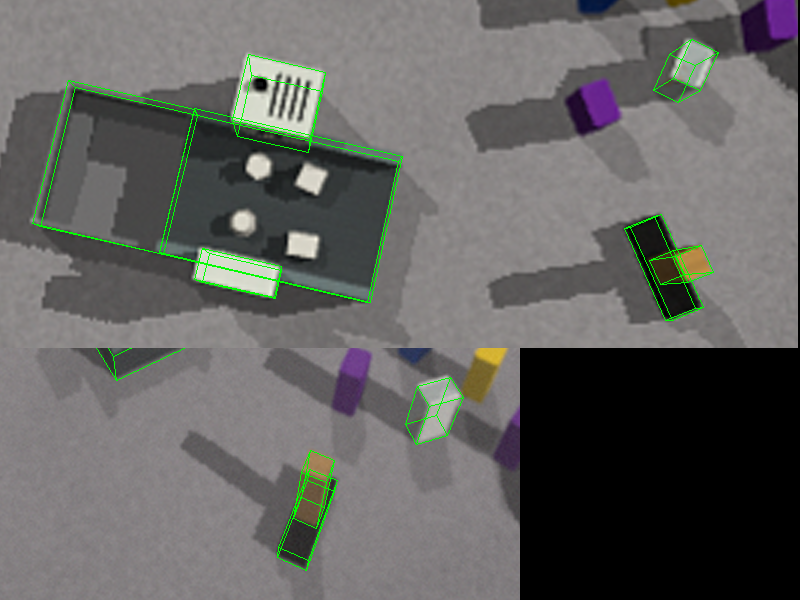

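Wireframes match the picture well in both views, with only the cell fit 1–2 px off, so I set out. First I go above the pusher, with the jaws along its foot.

Call:
play_rows([
  [[0.019, -0.029, 0, 0, 0, -4.8, 0.087], [0.038, -0.059, 0, 0, 0, -9.6, 0.087], [0.057, -0.088, 0, 0, 0, -14.4, 0.087], [0.076, -0.117, 0, 0, 0, -19.2, 0.087], [0.096, -0.147, 0, 0, 0, -24, 0.08], [0.115, -0.176, 0, 0, 0, -28.8, 0.07], [0.134, -0.205, 0, 0, 0, -33.6, 0.06], [0.153, -0.234, 0, 0, 0, -38.4, 0.06], [0.172, -0.264, 0, 0, 0, -43.2, 0.06], [0.191, -0.293, 0, 0, 0, -48, 0.06]],
])

```text
clock: 0.93
position: [0.4131, 0.2896, 0.2223]
ee_rot: [0.0, 0.983, 0.182, -0.0]
contact_force: [-0.2, -0.0, -0.0]
finger_gap: 0.0616
```

Call:
play_rows([
  [[0.002, -0.038, 0, 0, 0, 0, 0.06], [0.004, -0.076, 0, 0, 0, 0, 0.06], [0.006, -0.114, 0, 0, 0, 0, 0.06], [0.008, -0.152, 0, 0, 0, 0, 0.06], [0.01, -0.19, 0, 0, 0, 0, 0.06], [0.012, -0.228, 0, 0, 0, 0, 0.06], [0.014, -0.266, 0, 0, 0, 0, 0.06], [0.016, -0.304, 0, 0, 0, 0, 0.06], [0.018, -0.342, 0, 0, 0, 0, 0.06], [0.02, -0.38, 0, 0, 0, 0, 0.06]],
])

```text
clock: 1.77
position: [0.4322, -0.0904, 0.2224]
ee_rot: [-0.0, 0.983, 0.184, -0.0]
contact_force: [0.5, -0.1, 0.2]
finger_gap: 0.0603
```

Call:
play_rows([
  [[0.002, -0.035, -0.01, 0, 0, 0, 0.06], [0.004, -0.07, -0.02, 0, 0, 0, 0.06], [0.006, -0.105, -0.035, 0, 0, 0, 0.06], [0.008, -0.14, -0.05, 0, 0, 0, 0.06], [0.01, -0.175, -0.065, 0, 0, 0, 0.06], [0.011, -0.2, -0.07, 0, 0, 0, 0.06], [0.011, -0.205, -0.07, 0, 0, 0, 0.06], [0.011, -0.205, -0.07, 0, 0, 0, 0.06]],
])

```text
clock: 2.43
position: [0.4435, -0.2952, 0.1518]
ee_rot: [-0.0, 0.983, 0.183, -0.0]
contact_force: [-1.0, -0.3, 0.7]
finger_gap: 0.0599
```

Run:
```python
from h import *
s=telemetry.state(); print(s); q=s["ee_rot"]
from scipy.spatial.transform import Rotation as R
print(R.from_quat(np.r_[q[1:],q[0]]).as_matrix().round(4))
snap("side","s1.png",(300,170,500,320),4)
```

```text
{'clock': 2.4333, 'joint_pos': array([-7.97265753e-01,  5.04005002e-01,  1.73319515e+00,  1.00993924e-04,
        9.05268541e-01, -1.16467239e+00]), 'dq': array([ 0.04588709, -0.03247813,  0.04757246,  0.01314521,  0.01696922,
        0.01147502]), 'joint_torque': array([-1.08847708e+00, -3.73875296e+01, -1.35909954e+01, -9.21668415e-02,
       -8.88098788e-03, -6.16656407e-02]), 'position': array([ 0.44348039, -0.29522437,  0.1518007 ]), 'ee_rot': array([-3.86097071e-04,  9.83179548e-01,  1.82641131e-01, -2.10637062e-04]), 'contact_force': array([-0.99408806, -0.27840166,  0.7146482 ]), 'moment': array([-0.04306724,  0.06230115, -0.01356024]), 'finger_gap': 0.059895471688847984}
[[ 9.333e-01  3.591e-01 -6.000e-04]
 [ 3.591e-01 -9.333e-01  7.000e-04]
 [-3.000e-04 -8.000e-04 -1.000e+00]]
```

View pics/s1.png

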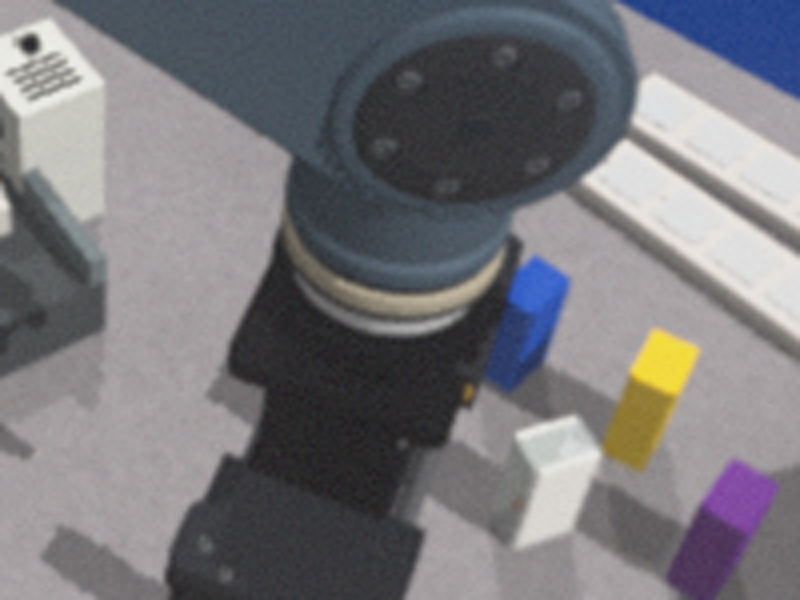

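The picture shows the gripper over the pusher, well clear of the blocks, and its position matches the fit. I descend, grip and lift a little.

Call:
play_rows([
  [[0, 0, -0.01, 0, 0, 0, 0.06], [0, 0, -0.022, 0, 0, 0, 0.06], [0, 0, -0.034, 0, 0, 0, 0.06], [0, 0, -0.046, 0, 0, 0, 0.06], [0, 0, -0.058, 0, 0, 0, 0.06], [0, 0, -0.07, 0, 0, 0, 0.06], [0, 0, -0.08, 0, 0, 0, 0.06], [0, 0, -0.088, 0, 0, 0, 0.06], [0, 0, -0.092, 0, 0, 0, 0.06], [0, 0, -0.092, 0, 0, 0, 0.06]],
])

```text
clock: 3.32
position: [0.4435, -0.2927, 0.0598]
ee_rot: [-0.001, 0.983, 0.184, -0.0]
contact_force: [-0.1, 0.3, -0.6]
finger_gap: 0.0602
```

Call:
play_rows([
  [[0, 0, 0, 0, 0, 0, 0.04], [0, 0, 0, 0, 0, 0, 0.03], [0, 0, 0, 0, 0, 0, 0.02], [0, 0, 0, 0, 0, 0, 0.01], [0, 0, 0, 0, 0, 0, 0.01], [0, 0, 0, 0, 0, 0, 0.01], [0, 0, 0, 0, 0, 0, 0.01]],
], squeeze=30)

```text
clock: 3.9
position: [0.444, -0.2938, 0.0608]
ee_rot: [0.0, 0.983, 0.184, 0.0]
contact_force: [-1.5, -1.8, -0.6]
finger_gap: 0.0222
```

Call:
play_rows([
  [[0, 0, 0.003, 0, 0, 0, 0.01], [0, 0, 0.01, 0, 0, 0, 0.01], [0, 0, 0.02, 0, 0, 0, 0.01], [0, 0, 0.03, 0, 0, 0, 0.01], [0, 0, 0.04, 0, 0, 0, 0.01], [0, 0, 0.05, 0, 0, 0, 0.01], [0, 0, 0.06, 0, 0, 0, 0.01], [0, 0, 0.06, 0, 0, 0, 0.01]],
])

```text
clock: 4.57
position: [0.4449, -0.2948, 0.1231]
ee_rot: [0.002, 0.983, 0.184, 0.001]
contact_force: [0.1, -0.5, -1.6]
finger_gap: 0.0216
```

Call:
play_rows([
  [[0.001, 0.01, 0, 0, 0, -3, 0.01], [0.003, 0.03, 0, 0, 0, -8, 0.01], [0.006, 0.055, 0, 0, 0, -13, 0.01], [0.009, 0.08, 0, 0, 0, -18, 0.01], [0.012, 0.105, 0, 0, 0, -23, 0.01], [0.015, 0.13, 0, 0, 0, -28, 0.01], [0.018, 0.155, 0, 0, 0, -32, 0.01], [0.021, 0.18, -0.004, 0, 0, -35, 0.01], [0.023, 0.195, -0.01, 0, 0, -35, 0.01], [0.023, 0.197, -0.012, 0, 0, -35, 0.01]],
])

```text
clock: 5.4
position: [0.4658, -0.0938, 0.1081]
ee_rot: [-0.001, 0.993, -0.118, -0.001]
contact_force: [-0.3, 0.1, -1.9]
finger_gap: 0.0219
```

Call:
play_rows([
  [[0, 0, 0, 0, 0, 0, 0.01], [0, 0, 0, 0, 0, 0, 0.01], [0, 0, 0, 0, 0, 0, 0.01]],
])

```text
clock: 5.65
position: [0.4673, -0.0978, 0.1088]
ee_rot: [0.0, 0.993, -0.12, 0.001]
contact_force: [-0.3, 0.7, -0.4]
finger_gap: 0.0221
```

Run:
```python
from h import *
s=telemetry.state(); print(s["position"],s["contact_force"],s["ee_rot"])
snap("side","a.png");snap("top","b.png")
a=cv2.imread("pics/a.png")[160:300,200:380];b=cv2.imread("pics/b.png")[190:290,230:400]
o=np.zeros((600,800,3),np.uint8);o[:350,:450]=cv2.resize(a,(450,350));o[300:,:][:, :0]
o[350:600,:425]=cv2.resize(b,(425,250));cv2.imwrite("pics/s2.png",o[:, :460])
```

```text
[ 0.46725045 -0.09778684  0.10876673] [-0.26670698  0.67687423 -0.43804233] [ 2.94651808e-04  9.92721361e-01 -1.20432335e-01  5.15387142e-04]
```

View pics/s2.png

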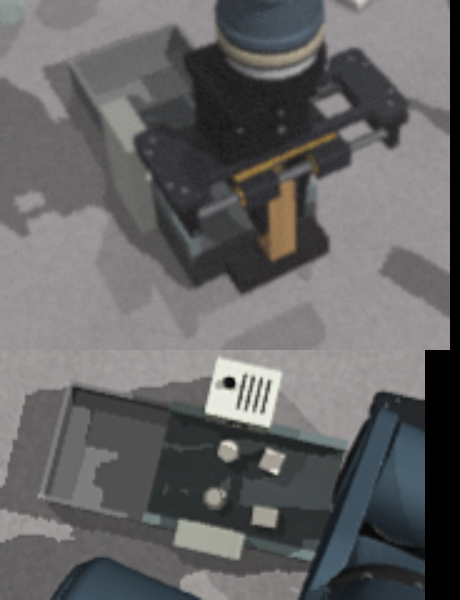

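The pusher hangs upright behind the lane's open end, square to it. I sweep now.

Call:
play_rows([
  [[0.001, 0.005, 0, 0, 0, 0, 0.01], [0.0035, 0.0145, 0, 0, 0, 0, 0.01], [0.006, 0.0245, 0, 0, 0, 0, 0.01], [0.0085, 0.034, 0, 0, 0, 0, 0.01], [0.0105, 0.0435, 0, 0, 0, 0, 0.01], [0.013, 0.0535, 0, 0, 0, 0, 0.01], [0.0155, 0.063, 0, 0, 0, 0, 0.01], [0.018, 0.073, 0, 0, 0, 0, 0.01], [0.0202, 0.0825, 0, 0, 0, 0, 0.01], [0.0225, 0.092, 0, 0, 0, 0, 0.01]],
])

```text
clock: 6.58
position: [0.4895, -0.0036, 0.1085]
ee_rot: [0.0, 0.993, -0.12, 0.0]
contact_force: [-0.6, -0.4, -0.3]
finger_gap: 0.0219
```

Call:
play_rows([
  [[0.0025, 0.0095, 0, 0, 0, 0, 0.01], [0.005, 0.019, 0, 0, 0, 0, 0.01], [0.007, 0.0285, 0, 0, 0, 0, 0.01], [0.0095, 0.038, 0, 0, 0, 0, 0.01], [0.0118, 0.048, 0, 0, 0, 0, 0.01], [0.014, 0.0575, 0, 0, 0, 0, 0.01], [0.0165, 0.067, 0, 0, 0, 0, 0.01], [0.019, 0.077, 0, 0, 0, 0, 0.01], [0.021, 0.0865, 0, 0, 0, 0, 0.01], [0.0235, 0.096, 0, 0, 0, 0, 0.01]],
])

```text
clock: 7.42
position: [0.5129, 0.0923, 0.1085]
ee_rot: [-0.0, 0.993, -0.12, -0.0]
contact_force: [-0.5, -1.1, -0.9]
finger_gap: 0.0212
```

Call:
play_rows([
  [[0.0025, 0.0095, 0, 0, 0, 0, 0.01], [0.0045, 0.018, 0, 0, 0, 0, 0.01], [0.0065, 0.0265, 0, 0, 0, 0, 0.01], [0.008, 0.033, 0, 0, 0, 0, 0.01], [0.0095, 0.038, 0, 0, 0, 0, 0.01], [0.0095, 0.038, 0, 0, 0, 0, 0.01], [0.0095, 0.038, 0, 0, 0, 0, 0.01], [0.0095, 0.038, 0.01, 0, 0, 0, 0.01], [0.0095, 0.038, 0.03, 0, 0, 0, 0.01], [0.0095, 0.038, 0.05, 0, 0, 0, 0.01]],
])

```text
clock: 8.25
position: [0.5215, 0.1288, 0.159]
ee_rot: [0.0, 0.993, -0.12, -0.001]
contact_force: [0.5, 0.7, -1.3]
finger_gap: 0.0217
```

Call:
play_rows([
  [[0, 0, 0.02, 0, 0, 0, 0.01], [0, -0.003, 0.035, 0, 0, 0, 0.01], [-0.002, -0.013, 0.04, 0, 0, 0, 0.01], [-0.006, -0.033, 0.04, 0, 0, 0, 0.01], [-0.011, -0.06, 0.04, 0, 0, 0, 0.01], [-0.017, -0.09, 0.04, 0, 0, 0, 0.01], [-0.022, -0.12, 0.04, 0, 0, 0, 0.01], [-0.028, -0.15, 0.04, 0, 0, 0, 0.01], [-0.033, -0.18, 0.04, 0, 0, 0, 0.01], [-0.039, -0.21, 0.04, 0, 0, 0, 0.01]],
])

```text
clock: 9.08
position: [0.482, -0.0827, 0.1984]
ee_rot: [0.0, 0.993, -0.12, -0.0]
contact_force: [0.3, -0.8, -1.0]
finger_gap: 0.022
```

Call:
play_rows([
  [[-0.005, -0.03, 0, 0, 0, 0, 0.01], [-0.011, -0.06, 0, 0, 0, 0, 0.01], [-0.017, -0.09, 0, 0, 0, 0, 0.01], [-0.022, -0.12, -0.01, 0, 0, 0, 0.01], [-0.028, -0.15, -0.025, 0, 0, 0, 0.01], [-0.033, -0.175, -0.045, 0, 0, 0, 0.01], [-0.037, -0.195, -0.065, 0, 0, 0, 0.01], [-0.0385, -0.207, -0.085, 0, 0, 0, 0.01], [-0.0385, -0.21, -0.1, 0, 0, 0, 0.01], [-0.0385, -0.21, -0.112, 0, 0, 0, 0.01]],
])

```text
clock: 9.92
position: [0.4431, -0.2924, 0.085]
ee_rot: [-0.0, 0.993, -0.122, -0.001]
contact_force: [-0.7, 0.3, -0.8]
finger_gap: 0.0219
```

Call:
play_rows([
  [[0, 0, -0.006, 0, 0, 0, 0.01], [0, 0, -0.01, 0, 0, 0, 0.01], [0, 0, -0.013, 0, 0, 0, 0.01], [0, 0, -0.015, 0, 0, 0, 0.01], [0, 0, -0.017, 0, 0, 0, 0.01], [0, 0, -0.017, 0, 0, 0, 0.01], [0, 0, -0.017, 0, 0, 0, 0.01]],
])

```text
clock: 10.5
position: [0.445, -0.2907, 0.07]
ee_rot: [0.0, 0.993, -0.12, 0.0]
contact_force: [0.1, 0.8, -1.7]
finger_gap: 0.0215
```

Run:
```python
from h import *
s=telemetry.state(); print(s["position"],s["contact_force"],s["ee_rot"])
snap("side","a.png");snap("top","b.png")
a=cv2.imread("pics/a.png")[160:390,200:430];b=cv2.imread("pics/b.png")[190:290,230:400]
o=np.zeros((460,800,3),np.uint8);o[:,:460]=cv2.resize(a,(460,460))
o[:200,460:]=cv2.resize(b,(340,200));cv2.imwrite("pics/s3.png",o)
```

```text
[ 0.44502203 -0.29067472  0.06997055] [ 0.08381933  0.75317795 -1.71156908] [ 2.44991830e-04  9.92799271e-01 -1.19789254e-01  2.86895063e-04]
```

View pics/s3.png

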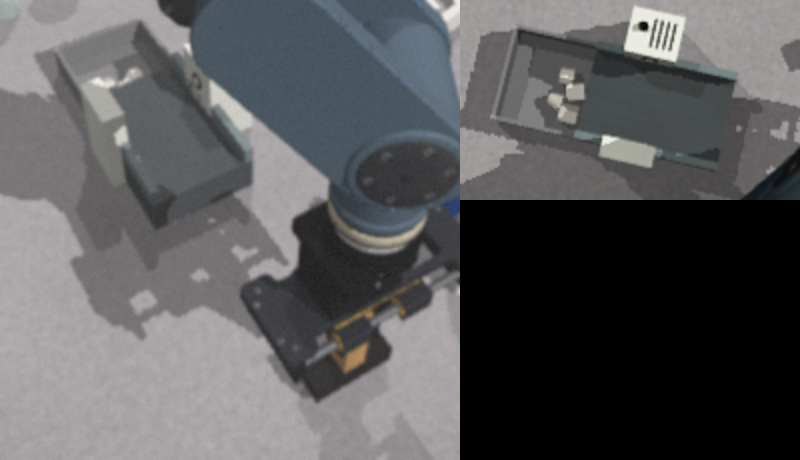

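All four offcuts lie in the trough at crop (555–575, 75–115) and the lane is empty. The pusher is still about 9 mm up, so I set it down gently.

Call:
play_rows([
  [[0, 0, -0.003, 0, 0, 0, 0.01], [0, 0, -0.006, 0, 0, 0, 0.01], [0, 0, -0.008, 0, 0, 0, 0.01], [0, 0, -0.009, 0, 0, 0, 0.01], [0, 0, -0.0095, 0, 0, 0, 0.01], [0, 0, -0.0095, 0, 0, 0, 0.01], [0, 0, -0.0095, 0, 0, 0, 0.01]],
])

```text
clock: 11.18
position: [0.4446, -0.2905, 0.0606]
ee_rot: [-0.0, 0.993, -0.12, -0.0]
contact_force: [-1.4, 1.7, 5.2]
finger_gap: 0.0217
```

Call:
play_rows([
  [[0, 0, 0, 0, 0, 0, 0.025], [0, 0, 0, 0, 0, 0, 0.035], [0, 0, 0, 0, 0, 0, 0.05], [0, 0, 0, 0, 0, 0, 0.05], [0, 0, 0.01, 0, 0, 0, 0.05], [0, 0, 0.025, 0, 0, 0, 0.05], [0, 0, 0.045, 0, 0, 0, 0.05], [0, 0, 0.07, 0, 0, 0, 0.05], [0, 0, 0.1, 0, 0, 0, 0.05], [0, 0, 0.12, 0, 0, 0, 0.05]],
])

```text
clock: 12.02
position: [0.4453, -0.2912, 0.1829]
ee_rot: [0.001, 0.993, -0.12, 0.001]
contact_force: [1.1, -0.2, -0.1]
finger_gap: 0.0497
```

Call:
play_rows([
  [[-0.005, 0.02, 0.01, 0, 0, 7, 0.05], [-0.01, 0.05, 0.02, 0, 0, 14, 0.05], [-0.015, 0.085, 0.02, 0, 0, 21, 0.05], [-0.015, 0.12, 0.02, 0, 0, 28, 0.05], [-0.015, 0.15, 0.02, 0, 0, 35, 0.05], [-0.015, 0.17, 0.02, 0, 0, 42, 0.05], [-0.015, 0.17, 0.02, 0, 0, 49, 0.05], [-0.015, 0.17, 0.02, 0, 0, 56, 0.05]],
])

```text
clock: 12.68
position: [0.4293, -0.119, 0.2008]
ee_rot: [0.0, 0.931, 0.364, 0.0]
contact_force: [-0.1, -0.2, 0.9]
finger_gap: 0.0498
```

Run:
```python
from h import *
s=telemetry.state(); print(s["position"],s["ee_rot"])
snap("side","a2.png");snap("top","b2.png")
a=cv2.imread("pics/a2.png");b=cv2.imread("pics/b2.png")
o=np.zeros((600,800,3),np.uint8)
f=lambda i,x0,y0,w,h,k:cv2.resize(i[y0:y0+h,x0:x0+w],None,fx=k,fy=k,interpolation=cv2.INTER_CUBIC)
o[:400,:400]=f(b,448,180,40,40,10); o[:400,400:800]=f(a,415,265,50,50,8)
o[400:,:400]=f(b,400,230,100,50,4); o[400:,400:800]=f(a,320,290,100,100,2).repeat(2,1)
cv2.imwrite("pics/s4.png",o)
```

```text
[ 0.42934848 -0.1190335   0.20078574] [9.58607518e-05 9.31333360e-01 3.64167755e-01 9.28455654e-05]
```

View pics/s4.png

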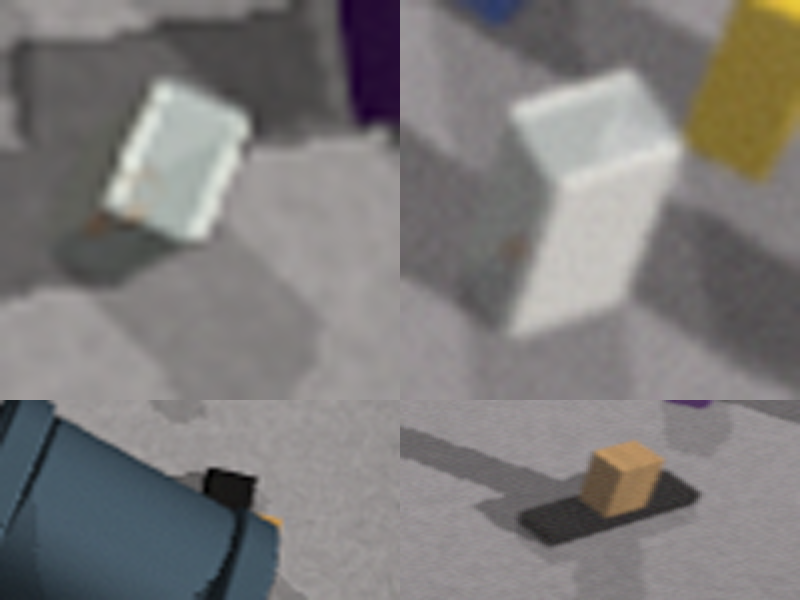

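The pusher stands upright at its new place. The cell's top corners are clear: top-view crop (158,80), (250,115), (205,242), (105,203). I refit it, with half-pixel offsets.

```bash
python3 - <<'E'
from fit import *
T=lambda p:(448+(p[0]+.5)/10-.5,180+(p[1]+.5)/10-.5); S=lambda p:(415+(p[0]-400+.5)/8-.5,265+(p[1]+.5)/8-.5)
m=[(18,12,70),(18,-12,70),(-18,-12,70),(-18,12,70)]
o=[(t,T(a),b) for a,b in zip([(158,80),(250,115),(205,242),(105,203)],m)]
o+=[(s,S(a),b) for a,b in zip([(632,70),(682,148),(560,183),(512,105),(512,335),(632,300)],m+[(-18,-12,0),(18,-12,0)])]
c=fit(o,[.6,-.31,-.4,0])
fit(o[:4],[*c[:3],0]) if 0 else None
# neighbours (top centre pixels, z=.07)
for uv in ((541,262),(615,228),(582,208),(544,210)):
    w=at_z(t,(uv[0]/1.25,uv[1]/1.25),.06)[:2]; d=w-c[:2]; k=c[2]
    print("nb rel cell xy",(d@[np.cos(k),np.sin(k)]).round(3),(d@[-np.sin(k),np.cos(k)]).round(3))
E
sed -i 's/A=lambda p:(240+p\[0\]\/3,185+p\[1\]\/3)/A=lambda p:(239.67+p[0]\/3,184.67+p[1]\/3)/; s/C=lambda p:(220+/C=lambda p:(219.64+/; s/,165+(p\[1\]-300)/,164.68+(p[1]-300)/' fit.py; python3 fit.py | sed -n 1p
```

```text
[ 0.6105 -0.3129 -0.4297  0.0024] yaw -24.6
[[0.3, -0.6], [0.2, -0.3], [-0.6, 0.1], [0.3, 0.2], [0.5, -0.4], [0.9, -0.4], [-0.1, 0.5], [-0.6, 0.3], [-0.8, 0.5], [-0.4, -0.3]]
nb rel cell xy -0.063 0.059
nb rel cell xy 0.061 -0.051
nb rel cell xy 0.073 0.025
nb rel cell xy 0.038 0.093
[ 5.053e-01  4.950e-02 -2.391e-01  1.000e-04] yaw -13.7
```

Call:
play_rows([
  [[0.01, -0.01, 0, 0, 0, 3, 0.05], [0.03, -0.03, 0, 0, 0, 6, 0.05], [0.052, -0.055, 0, 0, 0, 9, 0.05], [0.075, -0.08, 0, 0, 0, 12, 0.05], [0.1, -0.105, -0.01, 0, 0, 15, 0.05], [0.125, -0.13, -0.02, 0, 0, 18, 0.05], [0.148, -0.157, -0.04, 0, 0, 21, 0.05], [0.165, -0.177, -0.055, 0, 0, 22.7, 0.05], [0.177, -0.19, -0.07, 0, 0, 22.7, 0.05], [0.181, -0.194, -0.07, 0, 0, 22.7, 0.05]],
])

```text
clock: 13.62
position: [0.6105, -0.3167, 0.1264]
ee_rot: [-0.002, 0.845, 0.534, -0.001]
contact_force: [-0.3, -0.2, 0.1]
finger_gap: 0.0498
```

Call:
play_rows([
  [[0, 0, 0, 0, 0, 0, 0.05], [0, 0, 0, 0, 0, 0, 0.05], [0, 0, 0, 0, 0, 0, 0.05], [0, 0, 0, 0, 0, 0, 0.05]],
])

```text
clock: 13.95
position: [0.6105, -0.3138, 0.1315]
ee_rot: [0.0, 0.844, 0.537, 0.0]
contact_force: [-0.2, 0.7, -1.1]
finger_gap: 0.0502
```

Run:
```python
from h import *
s=telemetry.state(); print(s["position"],s["ee_rot"],s["joint_pos"])
```

```text
[ 0.61049112 -0.31384195  0.13150694] [3.52977017e-04 8.43804550e-01 5.36650462e-01 1.93725351e-04] [-6.37315422e-01  7.10183817e-01  1.34398511e+00  1.22394627e-04
  1.08662577e+00 -1.77029747e+00]
```

Call:
play_rows([
  [[0, 0.001, -0.01, 0, 0, 0.4, 0.05], [0, 0.001, -0.022, 0, 0, 0.4, 0.05], [0, 0.001, -0.034, 0, 0, 0.4, 0.05], [0, 0.001, -0.046, 0, 0, 0.4, 0.05], [0, 0.001, -0.058, 0, 0, 0.4, 0.05], [0, 0.001, -0.07, 0, 0, 0.4, 0.05], [0, 0.001, -0.081, 0, 0, 0.4, 0.05], [0, 0.001, -0.09, 0, 0, 0.4, 0.05], [0, 0.001, -0.095, 0, 0, 0.4, 0.05], [0, 0.001, -0.0965, 0, 0, 0.4, 0.05]],
])

```text
clock: 14.78
position: [0.6101, -0.3133, 0.032]
ee_rot: [-0.001, 0.842, 0.54, -0.0]
contact_force: [-0.1, -0.0, 0.3]
finger_gap: 0.0497
```

Call:
play_rows([
  [[0, 0, 0, 0, 0, 0, 0.05], [0, 0, 0, 0, 0, 0, 0.04], [0, 0, 0, 0, 0, 0, 0.034], [0, 0, 0, 0, 0, 0, 0.03], [0, 0, 0, 0, 0, 0, 0.027], [0, 0, 0, 0, 0, 0, 0.024], [0, 0, 0, 0, 0, 0, 0.02], [0, 0, 0, 0, 0, 0, 0.015], [0, 0, 0, 0, 0, 0, 0.015], [0, 0, 0, 0, 0, 0, 0.015]],
], squeeze=20)

```text
clock: 15.62
position: [0.6109, -0.3137, 0.0338]
ee_rot: [0.0, 0.842, 0.54, 0.0]
contact_force: [-0.8, 0.2, 0.7]
finger_gap: 0.024
```

Run:
```python
from h import *
s=telemetry.state(); print(s["position"],s["ee_rot"],s["contact_force"])
```

```text
[ 0.61092657 -0.31370048  0.03382786] [1.43517989e-04 8.41914004e-01 5.39611690e-01 1.10727515e-04] [-0.84055503  0.19416587  0.74723272]
```

The opening is 24.0 mm, so the jaws hold the broad faces squarely. I lift and carry the cell.

Call:
play_rows([
  [[0, 0, 0.003, 0, 0, 0, 0.015], [0, 0, 0.01, 0, 0, 0, 0.015], [0, 0, 0.022, 0, 0, 0, 0.015], [0, 0, 0.04, 0, 0, 0, 0.015], [0, 0, 0.06, 0, 0, 0, 0.015], [0, 0, 0.08, 0, 0, 0, 0.015], [0, 0, 0.1, 0, 0, 0, 0.015], [0, 0, 0.12, 0, 0, 0, 0.015], [0, 0, 0.135, 0, 0, 0, 0.015], [0, 0, 0.14, 0, 0, 0, 0.015]],
])

```text
clock: 16.45
position: [0.6123, -0.3148, 0.178]
ee_rot: [0.003, 0.842, 0.54, 0.001]
contact_force: [0.7, -0.6, -0.5]
finger_gap: 0.0241
```

Call:
play_rows([
  [[-0.002, 0.007, 0, 0, 0, 1, 0.015], [-0.006, 0.02, 0, 0, 0, 2, 0.015], [-0.012, 0.04, 0, 0, 0, 3, 0.015], [-0.018, 0.063, 0, 0, 0, 4, 0.015], [-0.026, 0.088, 0, 0, 0, 5, 0.015], [-0.034, 0.115, 0, 0, 0, 6, 0.015], [-0.042, 0.142, 0, 0, 0, 7, 0.015], [-0.05, 0.17, 0, 0, 0, 8, 0.015], [-0.058, 0.197, 0, 0, 0, 9, 0.015], [-0.066, 0.224, 0, 0, 0, 11, 0.015]],
])

```text
clock: 17.28
position: [0.5428, -0.0876, 0.1725]
ee_rot: [-0.001, 0.786, 0.619, -0.001]
contact_force: [0.8, 0.1, -0.5]
finger_gap: 0.0238
```

Call:
play_rows([
  [[-0.008, 0.028, 0, 0, 0, 0, 0.015], [-0.016, 0.055, 0, 0, 0, 0, 0.015], [-0.023, 0.08, 0, 0, 0, 0, 0.015], [-0.029, 0.1, 0, 0, 0, 0, 0.015], [-0.034, 0.118, 0, 0, 0, 0, 0.015], [-0.037, 0.13, 0, 0, 0, 0, 0.015], [-0.039, 0.138, 0, 0, 0, 0, 0.015], [-0.039, 0.138, 0, 0, 0, 0, 0.015], [-0.039, 0.138, 0, 0, 0, 0, 0.015], [-0.039, 0.138, 0, 0, 0, 0, 0.015]],
])

```text
clock: 18.12
position: [0.5063, 0.0476, 0.1735]
ee_rot: [0.0, 0.786, 0.618, 0.0]
contact_force: [0.1, -0.3, -0.7]
finger_gap: 0.0241
```

Run:
```python
from h import *
s=telemetry.state(); print(s["position"],s["ee_rot"],s["contact_force"])
```

```text
[0.50626478 0.04756763 0.17346163] [3.05118704e-04 7.86448923e-01 6.17655242e-01 2.67916985e-05] [ 0.10786788 -0.25408953 -0.74481956]
```

Call:
play_rows([
  [[0, 0.001, -0.006, 0, 0, 0, 0.015], [-0.001, 0.002, -0.016, 0, 0, 0, 0.015], [-0.001, 0.002, -0.028, 0, 0, 0, 0.015], [-0.001, 0.002, -0.04, 0, 0, 0, 0.015], [-0.001, 0.002, -0.051, 0, 0, 0, 0.015], [-0.001, 0.002, -0.061, 0, 0, 0, 0.015], [-0.001, 0.002, -0.07, 0, 0, 0, 0.015], [-0.001, 0.002, -0.077, 0, 0, 0, 0.015], [-0.001, 0.002, -0.081, 0, 0, 0, 0.015], [-0.001, 0.002, -0.0825, 0, 0, 0, 0.015]],
])

```text
clock: 18.95
position: [0.5045, 0.0502, 0.0903]
ee_rot: [-0.0, 0.786, 0.618, -0.0]
contact_force: [-0.3, 0.2, -0.7]
finger_gap: 0.0236
```

Call:
play_rows([
  [[0, 0, 0, 0, 0, 0, 0.015], [0, 0, 0, 0, 0, 0, 0.015], [0, 0, 0, 0, 0, 0, 0.015], [0, 0, 0, 0, 0, 0, 0.015], [0, 0, 0, 0, 0, 0, 0.015], [0, 0, 0, 0, 0, 0, 0.015]],
])

```text
clock: 19.45
position: [0.505, 0.0503, 0.0914]
ee_rot: [0.0, 0.786, 0.618, 0.0]
contact_force: [-0.2, 0.8, -0.7]
finger_gap: 0.0237
```

Run:
```python
from h import *
s=telemetry.state(); print(s["position"],s["ee_rot"],s["contact_force"],s["finger_gap"])
snap("side","a3.png");snap("top","b3.png")
a=cv2.imread("pics/a3.png");b=cv2.imread("pics/b3.png")
# expected cell outline in green, drawn on a copy
f=lambda i,x0,y0,w,h,k:cv2.resize(i[y0:y0+h,x0:x0+w],None,fx=k,fy=k,interpolation=cv2.INTER_CUBIC)
o=np.zeros((600,800,3),np.uint8)
big=f(a,225,160,100,100,5); o[:500,:500]=big; o[:300,500:]=f(b,240,180,150,150,2)
g=f(a,0,0,640,400,1)
o[320:508,500:]=cv2.resize(a,(300,188)); cv2.imwrite("pics/s5.png",o)
```

```text
[0.5049517  0.05032618 0.0913537 ] [2.33094418e-04 7.86318870e-01 6.17820786e-01 2.37298536e-04] [-0.15335426  0.83258574 -0.66288118] 0.023745867762704452
```

View pics/s5.png

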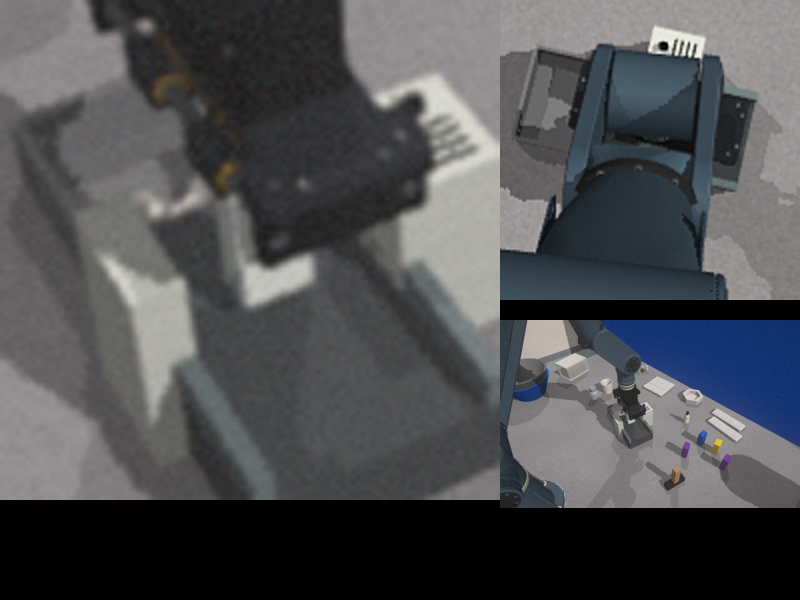

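The cell hangs between lamp and screen; its near frosted face's bottom corners are at crop (243,306) and (313,278). The pusher stands and the bystanders are in place. I compare these corners with the expected pose and sign off if they agree.

Run:
```python
from fit import *
b=np.radians(-13.7);R=np.array([[np.cos(b),-np.sin(b)],[np.sin(b),np.cos(b)]])
for x,px in ((-16.5,(243,306)),(16.5,(313,278))):
    w=np.r_[np.array([.505,.0503])+R@np.array([x,-12])/1e3,.0575]
    print(proj("side",w)[0].round(1), [225+(px[0]+.5)/5-.5,160+(px[1]+.5)/5-.5])
```

```text
[274.4 221.1] [273.2, 220.8]
[287.3 215.7] [287.2, 215.2]
```

```bash
python3 -c "
from workcell import workorder,telemetry
print(workorder.sign_off()); s=telemetry.state(); print(s['clock'],s['finger_gap'])"
```

```text
the job is handed in; nothing more can be done
None
the job is handed in; nothing more can be done
```

I swept the four offcuts into the trough with the pusher and stood the pusher upright back on the table. I then gripped the clear cell by its frosted faces and signed off with it held in the beam at about 19.5 s of the 56 s allowed.

- **Sweep:** a picture taken after it showed the lane empty and all four offcuts in the trough. The pusher was seen standing afterwards, near its starting place and turned about 35° from its original heading. The dropper, jar and cup were still in place in the last overview, judged by eye only.
- **Grip:** the fingers stopped at 24.0 mm, the distance between the frosted faces, so the cell is held squarely on them.
- **Final pose:** the tool is within about 1 mm of the fitted beam centre, and its jaws match the bench's fitted heading. The cell's underside is at about 57.5 mm by the arm's reading, which puts the window at about 79.5 mm, against the beam's 79 mm.
- **Picture check:** the cell's two visible lower corners lay within 1.2 and 0.5 pixels of where I expected them, roughly 1 to 3 mm. That comparison came from one view only, because the arm hid the cell from the top camera.
- **Disagreements:** the first fit of the cell was off by about 3 mm and 2°, and I refitted it before the grasp. No other checks disagreed.

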